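Measure the counter strip in front of the weighing slab and lock the tape

TASK

I am ordering a steel deal tray for the strip of counter between the customer-side edge and the dark granite weighing slab, so measure its depth for me: hook the tape measure's end over the customer-side edge of the counter and draw the case straight back, square to the edge, until its back butts against the slab. Then push its red thumb lock fully down and leave it standing there, still hooked and locked, so that I can read it. Leave the gold scrap and the testing things where they are.

Things in the scene. Friction and masses are not known exactly. Their poses are not given: they have to be found in the camera images.
- tape_mid (a point): Centre of the tape measure's blue case: 80 long (x axis, forward to the blade's mouth), 38 wide (y axis, flat sides to grip), 56 high (z up), but 46 high over the front 30, where the red lock stands. Lies 28 above the flat underside. About 0.5 kg. At first it stands level on the ticket book. Let go on the counter, its weight and rubber base hold it against the blade's spring.
- tape_back (a point): Point on the flat back face (-x end) of the tape's case: 40 behind its centre, 20 above its underside; x points forward along the case.
- tape_hook (a point): Inner face of the tape's steel end hook, which bears on an edge when the tape is drawn; this point is 4 below the level of the case's underside. The hook is a tab 22 wide, 1.6 thick, hanging to 8 below the case's underside (at first over the end of the ticket book). Blade fully in: 46 in front of the case's centre, 6 in front of its mouth.
- blade (a joint): How far the blade is out of the case, m: 0 fully in, at most 0.21. The yellow blade, 25 wide, leaves the case's +x end straight and stiff, 5 above the underside. A spring pulls it in: 1.0 N at 0, 1.4 N at 0.2. The lock clamps it when down.
- lock (a joint): Travel of the tape's red thumb lock, m: 0 is up (blade free); pushed straight down about 0.005 its brake clamps the blade and it stays down by itself. Pushing takes about 5 N.
- lock_top (a point): Centre of the top of the red thumb lock, 20 x 18 across; 23 in front of the case's centre, 66 above the case's underside while up (10 above the top of the case), 61 when pushed down.
- counter_edge (a point): Point on the top customer-side edge of the white counter, its far side seen from the robot; fixed. The edge is straight along world y; the counter's top is flat at z = 0 and its edge face drops plumb for 30, open air beyond (+x).
- slab_front (a point): Middle of the top edge of the plumb +x face of the dark grey granite weighing slab: 820 long (y), 220 deep, 40 high, fixed parallel to the counter's edge. The strip of counter from this face to the edge is clear for about 90 either side of world y = 0; ticket book and scrap dish stand left and right of that. Scale and funnel on a 410-high stand are near the slab's -y end.
- ticket_book_mid (a point): Centre of the book of pawn tickets on which the tape stands at first: 110 x 90 x 15, on the counter, 7.5 above it; x along its 110 side.
- scrap_dish_mid (a point): Centre of the open steel scrap dish, 100 x 150 x 20, on the counter, 10 above it, holding the gold bangle and locket. Leave alone.
- touchstone_mid (a point): Centre of the black touchstone, 60 x 110 x 14, on the slab. Leave alone.
- vial_mid (a point): Centre of the corked glass vial, 25 across and 68 high, upright on the slab. Leave alone.
- thimble_mid (a point): Centre of the silver thimble, 19 across and 24 high, upright on the slab. Leave alone.
Not all that is in view belongs to the job. Leave any green or turquoise look-alike of the part that bears tape_mid alone.

How it is judged:
By the outcome, as a careful person would: the job done as asked, in the order asked, and still so for the second after the job is handed in, with the robot touching nothing.
It also fails if it takes over 45 s, if anything falls off the work surface, if the arm or the gripper's body presses on something with over 40 N, if the wrist force passes 120 N, or if a joint passes its speed limit or range.

ROBOT

A 6-joint arm with a two-finger parallel gripper is mounted at the origin on the work surface. World frame = base frame: x ahead of the robot, y to its left, z up, the work surface at z = 0. Lengths are in m, angles in rad, forces in N, time in s.
With the tool pointing down it reaches from about 0.225 to 0.875 m from the base axis. Payload 3.4 kg.
Tool frame: the origin (TCP) lies on the mounting face of the last link; the fingertips stand 173 mm ahead of it and the grasp point (between the pads) lies 155 mm ahead of it; y points along the fingers, x is the direction in which the jaws open and shut, and the axes are right-handed (so a half turn about y gives the same grasp; the last joint's range is limited). The gripper opens to 85 mm and grips with 20 to 120 N. Pads are 22 mm wide; open, the fingers measure 114 mm over their backs; the gripper's body (76 mm by 85 mm) begins 54 mm behind the grasp point. The pads swing forward as they close: fully open they stand 13 mm farther back than shut.
Start: joints at [1.224, 0.276, 1.505, -0, 1.361, -0.121], TCP at [0.129, 0.56, 0.405] pointing down, gripper open.
Joint ranges: [-2.89, 2.89], [-0.75, 2.08], [0.22, 2.7], [-1.18, 4.32], [0.11, 2.71], [-2.7, 2.7]. Speed limits (rad/s): [2.57, 2.57, 3.14, 3.14, 3.14, 3.14].

INTERFACE

Orientations are given as a unit quaternion [w, x, y, z].
In Python, from rig import manip, vision, ticket gives the robot as it stands.
- The arm moves only by the tool arm_command, never from a script. Its argument "increments" is one flat list of numbers, 7 for each row, row after row: the turn, a rotation vector about the tool's x, y, z in rad, then the shift along the tool's x, y, z in cm, then the closure, from 0 (fully open) to 1 (shut). In form: [wx, wy, wz, tx, ty, tz, hand, wx, wy, wz, tx, ty, tz, hand, ...]. A call has 1 to 8 rows; each row shifts and turns the commanded pose from where the row before left it, along the tool's axes as they then stand; what a row does not reach is not made up. A row lasts 1/8 s, in which the tool goes at most 62.5 mm and 10.7 degrees, less where a joint would pass 70% of its speed; a pose out of reach is approached as far as the arm can. A call is refused whole if a number of a shift passes 6.25 or a number of a turn 0.188, either way. A call with a gripper value outside its range is refused whole. The fingers move at their own pace and stop on an object; "grip_force" is the grip in N (left out, the last holds). Time passes only in rows, so rows that do not move let the fingers close. It gives the time, the measured TCP pose, the force and the opening at its end, in the units of the state.
- manip.get_state(): the state, without advancing time (a new reading comes with each control period).
- vision.get_image(name): name is "side" or "top"; returns the picture (480x640x3 uint8, red, green, blue); there is no depth.
- vision.camera_params(name): a dict with "vfov" (degrees; the focal length in pixels is half the picture's height over the tangent of half this angle, whatever the lens; pixels are square), "cx", "cy" (the principal point, pixels), "distortion" ([k1, k2, p1, p2, k3] as OpenCV has them; the pictures are not rectified), "R" (3x3) and "t" (3): a world point X has camera coordinates R X + t. Camera axes: x right, y down, z forward; pixel columns grow to the right and rows downward; lengths in m; the calibration is good to about 2 mm. A picture is of the moment at which its call begins. camera_params takes no time and is no camera call.
- ticket.sign_off(): hands the job in, once; it reports no verdict.
The state is a dict: "clock": time; "qpos": joint angles; "qd": joint speeds; "effort": joint torques, N m; "position": TCP position; "ee_rot": TCP orientation; "contact_force": force on the tool from outside, world axes, zero at the start; "moment": the same for the moment, N m; "width": finger opening in m.
Only numpy, scipy, OpenCV 4.12 (cv2) and the standard library are available. Lean on these libraries where they do the work, as an engineer would, in place of code of your own. Each camera call takes 0.05 s, during which the arm holds its last target.

## Working session

There is one attempt and no reset: what is moved stays moved. The work goes in short steps, Python scripts to look and compute and a tool call to move; the robot and the scene stay as the last step left them, time stands still between calls to the robot, and variables do not carry over. Pictures are saved under pics/ and viewed, and the job is handed in when it is done.

Besides the shell and the picture viewer there is one more tool, called after "Emit:" by a JSON object that holds its "fn" and its "kwargs", one argument or row to a line. arm_command: Moves the arm, as the interface text tells. Its arguments: {"type":"object","properties":{"increments":{"type":"array"},"grip_force":{"type":"number"}},"required":["increments"]}

```bash
ls; mkdir -p pics; python3 - <<'E'
from rig import manip, vision
import cv2
for n in("side","top"):
    im=vision.get_image(n); cv2.imwrite(f"pics/{n}0.png",im[:,:,::-1])
    print(n,vision.camera_params(n))
print(manip.get_state())
E
```

```text
pics
side {'vfov': 46.571147876756676, 'cx': 315.48513605542087, 'cy': 237.71737643467299, 'distortion': array([-0.12053826,  0.        ,  0.        ,  0.        ,  0.        ]), 'R': array([[ 0.85818984, -0.51307162,  0.01636189],
       [-0.29509647, -0.51917274, -0.80210831],
       [ 0.42003366,  0.68353286, -0.59695439]]), 't': array([-0.36592638,  0.29265331,  1.01254967])}
top {'vfov': 43.70184046650306, 'cx': 316.1232123837526, 'cy': 246.84004549323916, 'distortion': array([-0.06960027,  0.        ,  0.        ,  0.        ,  0.        ]), 'R': array([[-0.02811528, -0.99955878, -0.00958002],
       [-0.99526551,  0.02888396, -0.09280233],
       [ 0.09303809,  0.0069255 , -0.99563846]]), 't': array([0.16189929, 0.50170688, 1.50367405])}
{'clock': 0.1, 'qpos': array([ 1.22403972e+00,  2.76520308e-01,  1.50598532e+00,  3.94093619e-05,
        1.36068551e+00, -1.21013327e-01]), 'qd': array([-0.00055755, -0.00288575, -0.00392266, -0.00346943,  0.0005614 ,
        0.00044525]), 'effort': array([ 9.92415698e-04, -4.17701304e+01, -2.46401471e+01, -3.62089295e-04,
        5.81432803e-03, -4.16402528e-06]), 'position': array([0.12864686, 0.56024003, 0.40394096]), 'ee_rot': array([-0.55285156,  0.5534206 ,  0.4400114 , -0.44098839]), 'contact_force': array([-0.20385701, -0.37238986,  0.38318675]), 'moment': array([-0.02151024,  0.0435547 ,  0.00323903]), 'width': 0.08546842025461286}
```

View pics/side0.png

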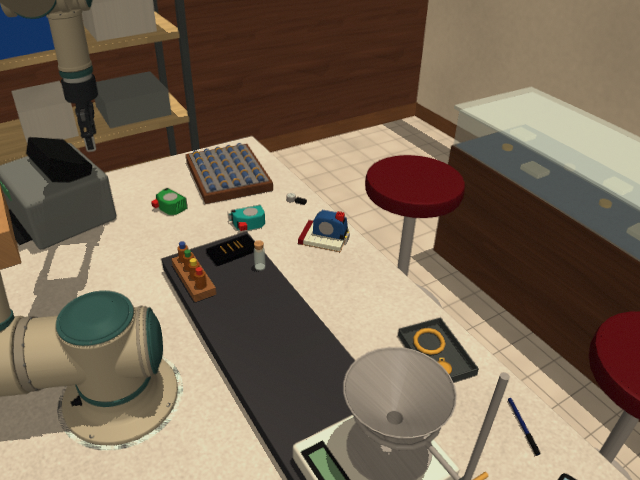

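View pics/top0.png

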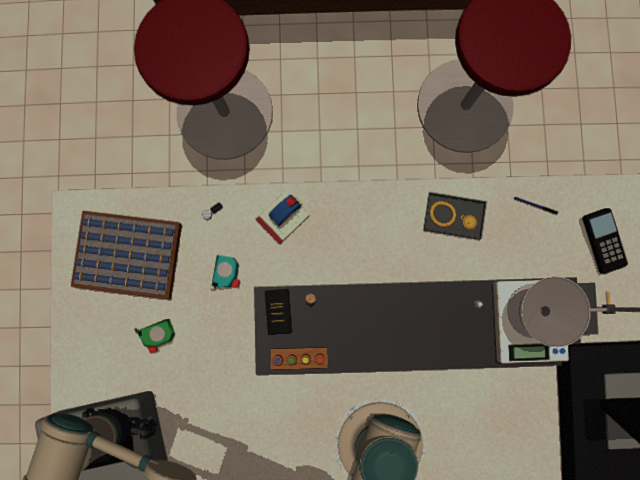

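Three tapes are in view in the top picture: blue at (285,209) on the ticket book, turquoise at (226,271) and green at (157,334). The blue one fits the description, since it is blue and stands on the book. I'll confirm that in enlarged crops.

```bash
python3 - <<'E'
import cv2
a=cv2.imread("pics/top0.png")[180:255,240:330]; cv2.imwrite("pics/c_top.png",cv2.resize(a,None,fx=8,fy=8,interpolation=cv2.INTER_CUBIC))
a=cv2.imread("pics/side0.png")[195:260,285:365]; cv2.imwrite("pics/c_side.png",cv2.resize(a,None,fx=9,fy=9,interpolation=cv2.INTER_CUBIC))
E
```

```text
(no output)
```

View pics/c_top.png

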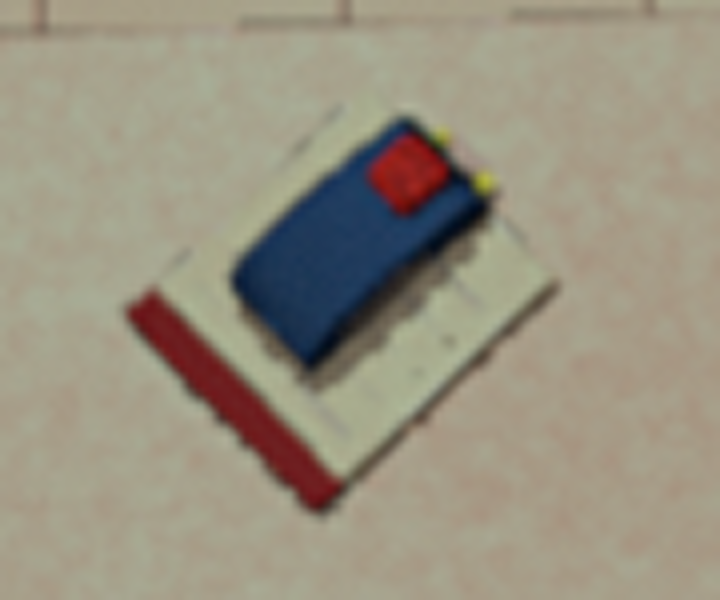

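View pics/c_side.png

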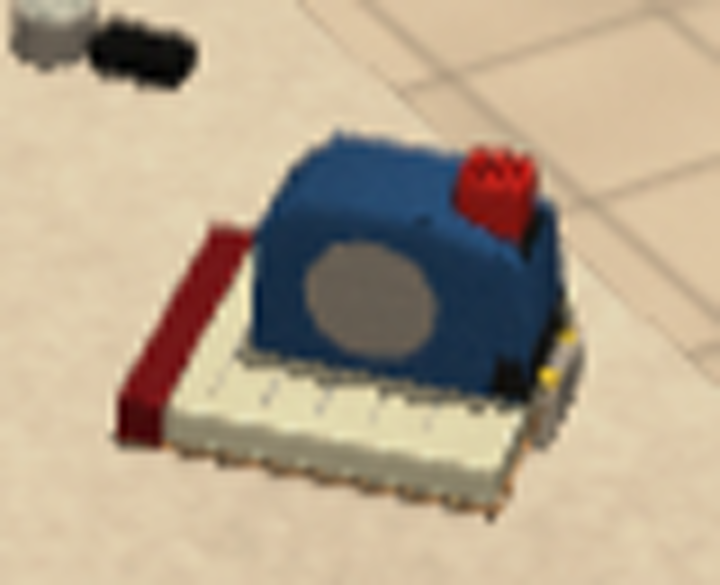

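```bash
cat > h.py <<'E'
import numpy as np,cv2
from rig import vision
def K(n):
    c=vision.camera_params(n); f=240/np.tan(np.radians(c["vfov"])/2)
    return np.array([[f,0,c["cx"]],[0,f,c["cy"]],[0,0,1]]),c["distortion"],c["R"],c["t"]
def bp(n,px,z):
    k,d,R,t=K(n); p=cv2.undistortPoints(np.array([[px]],float),k,d)[0,0]
    r=R.T@np.array([p[0],p[1],1]); o=-R.T@t
    return o+r*(z-o[2])/r[2]
def pj(n,X):
    k,d,R,t=K(n); return cv2.projectPoints(np.atleast_2d(np.array(X,float)),cv2.Rodrigues(R)[0],t,k,d)[0][:,0]
def tc(x,y,s=8,ox=240,oy=180): return ((x+.5)/s-.5+ox,(y+.5)/s-.5+oy)
def sc(x,y): return tc(x,y,9,285,195)
E
python3 - <<'E'
from h import *
np.set_printoptions(precision=4,suppress=True)
T=lambda x,y,z:print((x,y,z),bp("top",tc(x,y),z))
S=lambda x,y,z:print("s",(x,y,z),bp("side",sc(x,y),z))
print("lock");T(410,175,.081);S(498,160,.081)
print("blade ends");T(442,135,.02);T(484,182,.02)
print("book");[T(x,y,.015) for x,y in((128,310),(320,510),(555,285),(345,100))]
S(498,500,.015) 
print("edge");[print(bp("top",p,0)) for p in((52,191),(300,184.5),(400,181.5),(640,176))]
print("slab");[print(bp("top",p,.04)) for p in((255,288),(400,283),(480,281))]
E
python3 - <<'E'
import cv2
a=cv2.imread("pics/top0.png")
for i,(x,y) in enumerate(((300,170),(400,170),(300,265),(400,265))):
    pass
import numpy as np
o=np.vstack([cv2.resize(np.hstack([a[y:y+36,280:330],a[y:y+36,380:430]]),None,fx=8,fy=8,interpolation=cv2.INTER_CUBIC) for y in(165,262)])
cv2.imwrite("pics/edges.png",o)
E
```

```text
lock
(410, 175, 0.081) [0.6155 0.2066 0.081 ]
s (498, 160, 0.081) [0.6182 0.2069 0.081 ]
blade ends
(442, 135, 0.02) [0.6388 0.1989 0.02  ]
(484, 182, 0.02) [0.623  0.1857 0.02  ]
book
(128, 310, 0.015) [0.5855 0.3019 0.015 ]
(320, 510, 0.015) [0.5188 0.2413 0.015 ]
(555, 285, 0.015) [0.5895 0.1638 0.015 ]
(345, 100, 0.015) [0.6521 0.2302 0.015 ]
s (498, 500, 0.015) [0.5849 0.1502 0.015 ]
edge
[0.6783 0.8475 0.    ]
[0.6737 0.1853 0.    ]
[ 0.674 -0.077  0.   ]
[ 0.6731 -0.7215  0.    ]
slab
[0.4052 0.304  0.04  ]
[ 0.4073 -0.0607  0.04  ]
[ 0.4062 -0.263   0.04  ]
```

View pics/edges.png

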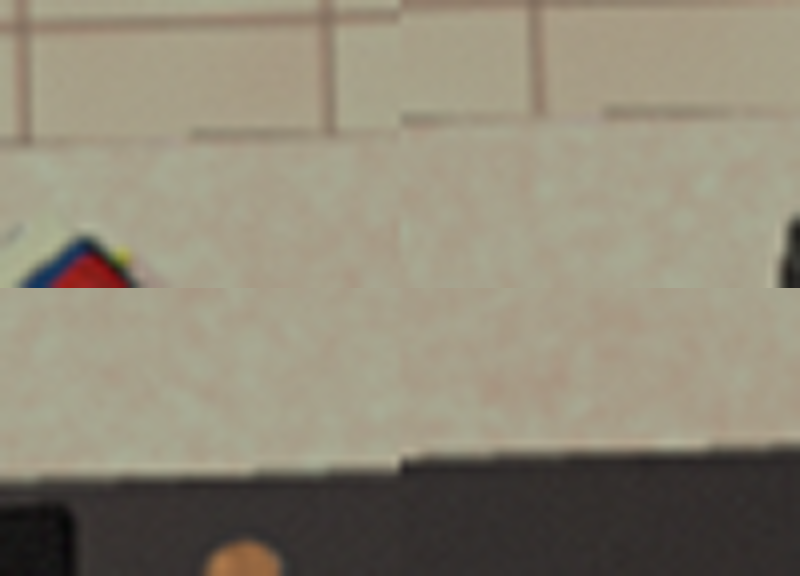

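```bash
python3 - <<'E'
from h import *
from scipy.optimize import least_squares
np.set_printoptions(precision=4,suppress=True)
print("edge",[bp("top",p,0) for p in((300,182.2),(405,179.6))])
print("slab",[bp("top",p,.04) for p in((300,285.5),(405,282.8),(425,282.2))])
# local tape pts (x,y,z over underside)
obs=[("top",tc(405,135),(33,9,66)),("top",tc(450,172),(33,-9,66)),("top",tc(408,215),(13,-9,66)),("top",tc(368,175),(13,9,66)),
("side",sc(245,358),(-40,-19,0)),("side",sc(528,402),(40,-19,0)),("top",tc(490,208),(40,-19,40)),("top",tc(405,118),(40,19,46))]
def P(p,l):
    c,s=np.cos(p[2]),np.sin(p[2]); l=np.array(l)/1000
    return [p[0]+c*l[0]-s*l[1],p[1]+s*l[0]+c*l[1],.015+l[2]]
f=lambda p:np.concatenate([pj(n,P(p,l))[0]-px for n,px,l in obs])
r=least_squares(f,[.6,.22,-.8],x_scale=[.01,.01,.1],loss="soft_l1");print(r.x,np.degrees(r.x[2]));print(r.fun.reshape(-1,2))
im={n:cv2.resize(cv2.imread(f"pics/{n}0.png"),None,fx=4,fy=4,interpolation=cv2.INTER_CUBIC) for n in("top","side")}
out=[]
for n,(x,y) in(("top",(240,180)),("side",(280,190))):
    for loop in([(-40,-19,0),(40,-19,0),(40,19,0),(-40,19,0)],[(40,-19,46),(40,19,46),(40,19,0),(40,-19,0)],[(33,9,66),(33,-9,66),(13,-9,66),(13,9,66)],[(46,-11,5),(46,11,5),(46,11,-8),(46,-11,-8)]):
        q=np.array([(pj(n,P(r.x,l))[0]+.5)*4-.5 for l in loop]).astype(int)
        cv2.polylines(im[n],[q],True,(0,255,0),1)
    out.append(cv2.resize(im[n][y*4:(y+75)*4,x*4:(x+95)*4],None,fx=2,fy=2)[:, :])
cv2.imwrite("pics/fit.png",cv2.resize(np.vstack(out),(380,600)) if 0 else np.hstack([cv2.resize(o,(400,316)) for o in out]))
E
```

```text
edge [array([0.6798, 0.1852, 0.    ]), array([ 0.6787, -0.0904,  0.    ])]
slab [array([0.4083, 0.1906, 0.04  ]), array([ 0.4074, -0.0733,  0.04  ]), array([ 0.4074, -0.1237,  0.04  ])]
[ 0.5992  0.224  -0.8013] -45.91237471641055
[[ 0.5239 -0.2189]
 [ 0.0741  0.1542]
 [-0.3374  0.5043]
 [-0.5113  0.4962]
 [-0.238   0.0798]
 [-0.6466  0.5482]
 [ 0.296  -1.841 ]
 [ 0.0558 -1.392 ]]
```

View pics/fit.png

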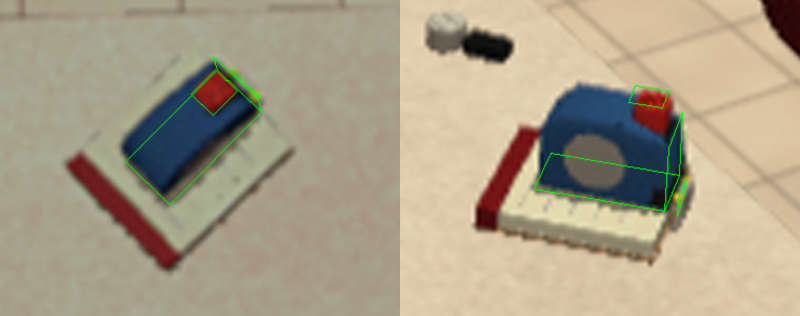

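The crops confirm that the blue tape stands on the cream book with the red spine. Its lock and hook point towards +x,-y. The fit gives its centre at about (0.599, 0.224) and yaw −46°. The edge is at x≈0.679 and the slab face at x≈0.408. By the quaternion, the tool's y axis points down along the fingers.

```bash
cat > g.py <<'E'
import sys,numpy as np
from rig import manip
from scipy.spatial.transform import Rotation as Ro
# usage: g.py x y z yawOfToolX_deg -> remaining turn (tool axes), shift in axes now and after turn
def main(x,y,z,a):
    s=manip.get_state(); q=s["ee_rot"]; R=Ro.from_quat([q[1],q[2],q[3],q[0]])
    a=np.radians(a); X=np.array([np.cos(a),np.sin(a),0]);Y=np.array([0,0,-1.]);T=Ro.from_matrix(np.c_[X,Y,np.cross(X,Y)])
    np.set_printoptions(precision=4,suppress=True)
    d=np.array([x,y,z])-s["position"]
    print("clock",round(s["clock"],2),"pos",s["position"],"F",s["contact_force"],"w",round(s["width"],4),"q6",s["qpos"][5])
    print("turn",(R.inv()*T).as_rotvec(),"shift now cm",R.inv().apply(d)*100,"after turn",T.inv().apply(d)*100)
main(*map(float,sys.argv[1:]))
E
python3 g.py .5992 .224 .36 44.1
```

```text
clock 0.1 pos [0.1286 0.5602 0.4039] F [-0.2039 -0.3724  0.3832] w 0.0855 q6 -0.1210133271348411
turn [ 0.0002  0.5754 -0.0016] shift now cm [-22.2311   4.4169 -53.3887] after turn [ 10.3923   4.3941 -56.8927]
```

Emit:
{"fn": "arm_command", "kwargs": {
  "increments": [0,0.144,0,0,0,0,0,0,0.144,0,0,0,0,0,0,0.144,0,0,0,0,0,0,0.144,0,0,0,0,0,0,0,0,0.9,0.4,-5,0,0,0,0,0.9,0.4,-5,0,0,0,0,0.9,0.4,-5,0,0,0,0,0.9,0.4,-5,0],
  "grip_force": 40
}}

```text
clock: 1.1
position: [0.2947, 0.4406, 0.3883]
ee_rot: [-0.655, 0.655, 0.265, -0.265]
contact_force: [1.5, 0.9, -1.1]
width: 0.0858
```

Emit:
{"fn": "arm_command", "kwargs": {
  "increments": [0,0,0,0.9,0.4,-5,0,0,0,0,0.9,0.4,-5,0,0,0,0,0.9,0.4,-5,0,0,0,0,0.9,0.4,-5,0,0,0,0,0.9,0.4,-5,0,0,0,0,0.9,0.4,-5,0,0,0,0,0,0,0,0]
}}

```text
clock: 1.98
position: [0.5437, 0.2615, 0.3634]
ee_rot: [-0.656, 0.656, 0.264, -0.264]
contact_force: [1.1, -0.4, 0.2]
width: 0.0853
```

```bash
python3 g.py .5992 .224 .30 44.1
```

```text
clock 1.98 pos [0.5437 0.2615 0.3634] F [ 1.1052 -0.4131  0.2016] w 0.0853 q6 -0.4311724317302817
turn [ 0.0007 -0.0049 -0.0011] shift now cm [ 1.4162  6.3462 -6.5394] after turn [ 1.377   6.3433 -6.5506]
```

Emit:
{"fn": "arm_command", "kwargs": {
  "increments": [0,-0.005,0,0.7,1.3,-3.3,0,0,0,0,0.7,2,-3.3,0,0,0,0,0,3,0,0,0,0,0,0,0,0,0]
}}

```text
clock: 2.48
position: [0.5956, 0.2263, 0.299]
ee_rot: [0.655, -0.654, -0.264, 0.269]
contact_force: [-0.4, 0.6, 0.5]
width: 0.0855
```

```bash
python3 g.py .5992 .224 .20 44.1; python3 - <<'E'
from rig import vision
import cv2,numpy as np
t=vision.get_image("top")[170:270,220:340,::-1];s=vision.get_image("side")[150:270,250:400,::-1]
cv2.imwrite("pics/pre.png",np.hstack([cv2.resize(t,(400,333)),cv2.resize(s,(400,333))]))
E
```

```text
clock 2.48 pos [0.5956 0.2263 0.299 ] F [-0.4085  0.6396  0.5137] w 0.0855 q6 -0.520608044094235
turn [-0.0041  0.0044 -0.0059] shift now cm [ 0.1551  9.8932 -0.4536] after turn [ 0.0982  9.8957 -0.4127]
```

View pics/pre.png

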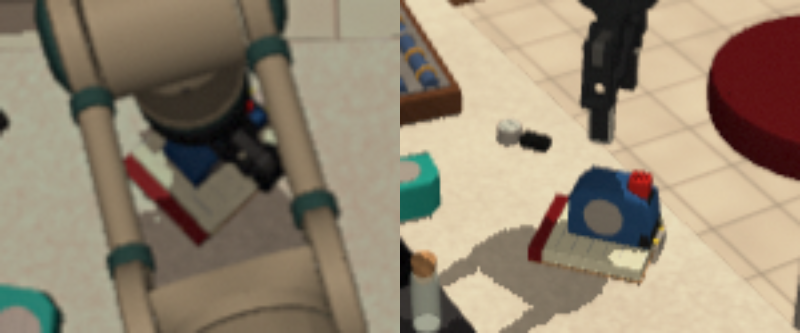

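The open jaws hang square over the blue tape, astride its flat sides. Descending now.

Emit:
{"fn": "arm_command", "kwargs": {
  "increments": [-0.004,0,-0.006,0.1,3,-0.4,0,0,0,0,0,3,0,0,0,0,0,0,2.5,0,0,0,0,0,0,1.4,0,0,0,0,0,0,0,0,0]
}}

```text
clock: 3.2
position: [0.601, 0.2245, 0.2029]
ee_rot: [-0.654, 0.655, 0.269, -0.265]
contact_force: [0.9, 1.0, -0.8]
width: 0.0853
```

```bash
python3 g.py .5992 .224 .20 44.1; python3 - <<'E'
from rig import vision
import cv2,numpy as np
s=vision.get_image("side")[150:270,250:400,::-1]
cv2.imwrite("pics/pre2.png",cv2.resize(s,None,fx=5,fy=5))
E
```

```text
clock 3.2 pos [0.601  0.2245 0.2029] F [ 0.9118  1.0495 -0.775 ] w 0.0853 q6 -0.5251380063267994
turn [0.0038 0.0049 0.0059] shift now cm [-0.1663  0.2901  0.0912] after turn [-0.1651  0.2914  0.0893]
```

View pics/pre2.png

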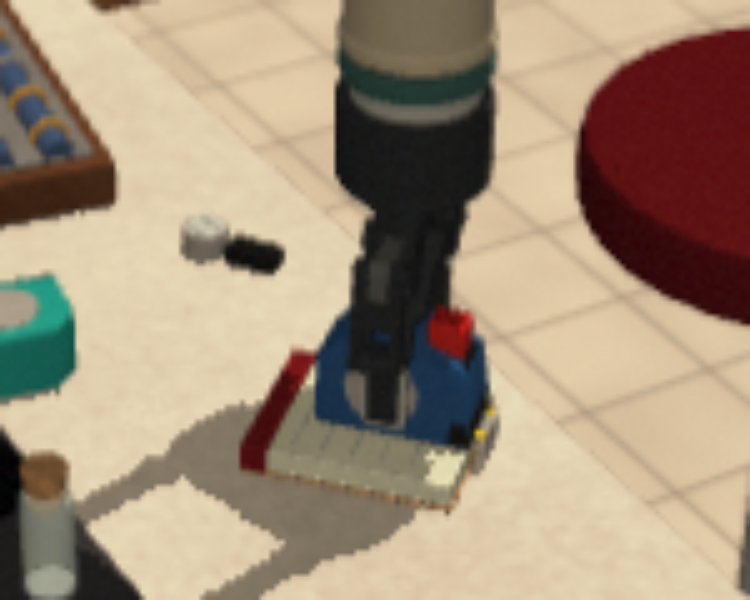

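Emit:
{"fn": "arm_command", "kwargs": {
  "increments": [0,0,0,0,0.4,0,0,0,0,0,0,0,0,0.7,0,0,0,0,0,0,0.7,0,0,0,0,0,0,0.7,0,0,0,0,0,0,0.7,0,0,0,0,0,0,0.7],
  "grip_force": 50
}}

```text
clock: 4.0
position: [0.6012, 0.2239, 0.1993]
ee_rot: [-0.654, 0.655, 0.269, -0.264]
contact_force: [-2.1, -1.3, 6.1]
width: 0.0378
```

```bash
python3 g.py .5992 .224 .20 44.1
```

```text
clock 4.0 pos [0.6012 0.2239 0.1993] F [-2.0906 -1.3248  6.1004] w 0.0378 q6 -0.5251927095287031
turn [0.0043 0.0044 0.006 ] shift now cm [-0.1376 -0.0726  0.1444] after turn [-0.1386 -0.0711  0.1441]
```

Gripped at 37.8 mm. Lifting.

Emit:
{"fn": "arm_command", "kwargs": {
  "increments": [0,0,0,0,-1,0,0.8,0,0,0,0,-2,0,0.8,0,0,0,0,-2,0,0.8,0,0,0,0,-2,0,0.8,0,0,0,0,0,0,0.8,0,0,0,0,0,0,0.8]
}}

```text
clock: 4.75
position: [0.6002, 0.2239, 0.2675]
ee_rot: [-0.654, 0.655, 0.269, -0.265]
contact_force: [0.5, -0.1, -5.9]
width: 0.0377
```

```bash
python3 g.py .640 0.0 .27 90;python3 - <<'E'
from rig import vision
import cv2,numpy as np
s=vision.get_image("side")[130:270,250:400,::-1]
cv2.imwrite("pics/lift.png",cv2.resize(s,None,fx=4,fy=4))
E
```

```text
clock 4.75 pos [0.6002 0.2239 0.2675] F [ 0.5363 -0.1363 -5.9049] w 0.0377 q6 -0.5252191787192803
turn [ 0.0042 -0.7968  0.0029] shift now cm [-12.8026  -0.2567 -18.7997] after turn [-22.3934  -0.2538  -3.9838]
```

View pics/lift.png

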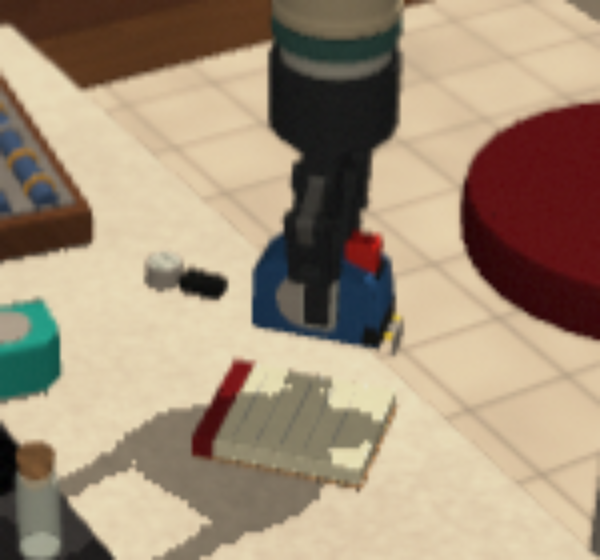

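Emit:
{"fn": "arm_command", "kwargs": {
  "increments": [0.004,-0.159,0.003,0,0,0,0.8,0,-0.159,0,0,0,0,0.8,0,-0.159,0,0,0,0,0.8,0,-0.159,0,0,0,0,0.8,0,-0.161,0,0,0,0,0.8,0,0,0,-3,0,-0.7,0.8,0,0,0,-4,0,-1,0.8,0,0,0,-4,0,-1,0.8]
}}

```text
clock: 5.8
position: [0.6275, 0.1132, 0.2671]
ee_rot: [-0.5, 0.499, 0.501, -0.5]
contact_force: [0.4, 0.3, -4.8]
width: 0.0378
```

Emit:
{"fn": "arm_command", "kwargs": {
  "increments": [0,0,0,-4,0,-0.8,0.8,0,0,0,-4,0,-0.5,0.8,0,0,0,-3.4,0,-0.5,0.8,0,0,0,0,0,0,0.8,0,0,0,0,0,0,0.8]
}}

```text
clock: 6.42
position: [0.6454, 0.0002, 0.2673]
ee_rot: [0.501, -0.499, -0.501, 0.499]
contact_force: [-0.2, -0.4, -5.3]
width: 0.0381
```

```bash
python3 g.py .645 0.0 .22 90;python3 - <<'E'
from rig import vision
import cv2,numpy as np
s=vision.get_image("side")[200:340,330:480,::-1]
cv2.imwrite("pics/hov.png",cv2.resize(s,None,fx=4,fy=4))
t=vision.get_image("top")[150:250,320:440,::-1]
cv2.imwrite("pics/hovt.png",cv2.resize(t,None,fx=5,fy=5))
E
```

```text
clock 6.42 pos [0.6454 0.0002 0.2673] F [-0.2313 -0.394  -5.2848] w 0.0381 q6 -1.6799400986588258
turn [-0.0002 -0.0005  0.0028] shift now cm [-0.0301  4.7273  0.0372] after turn [-0.0168  4.7274  0.0379]
```

View pics/hov.png

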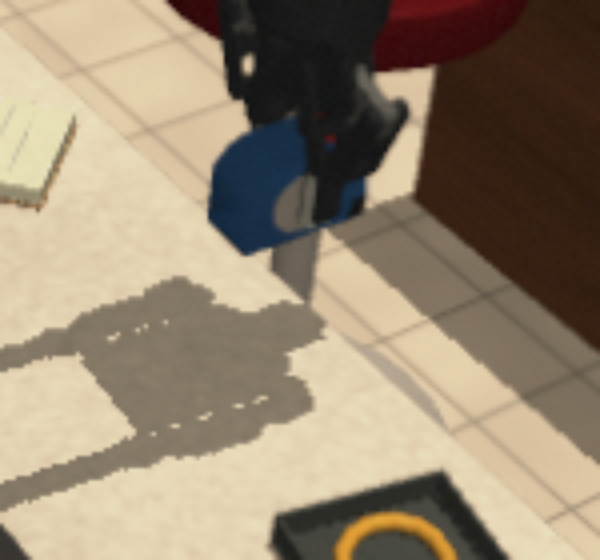

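View pics/hovt.png

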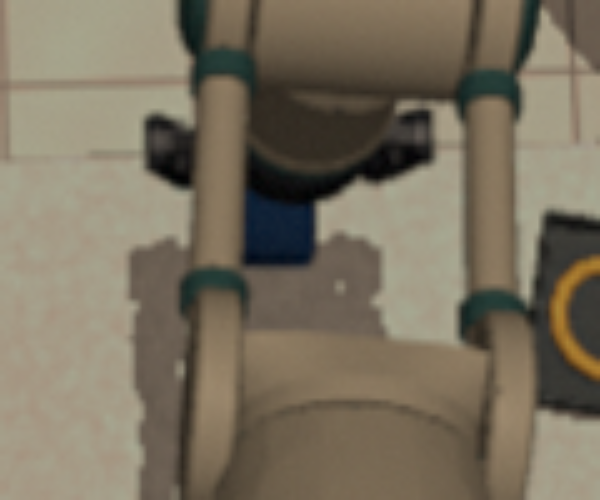

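```bash
cat > ov.py <<'E'
from h import *
import sys
from rig import manip
# ov.py name x y zunder yaw pitch(nose-down) blade out x0 y0 w h scale
def draw(out,n,c,yaw,blade,win,sc,pitch=0):
    im=vision.get_image(n)[:,:,::-1]
    x0,y0,w,h=win
    im=cv2.resize(im[y0:y0+h,x0:x0+w],None,fx=sc,fy=sc,interpolation=cv2.INTER_CUBIC)
    cv2.imwrite(out.replace(".png","_raw.png"),im)
    b=46+blade*1000
    def P(l):
        l=np.array(l)/1000-[0,0,.028]
        cp,sp=np.cos(pitch),np.sin(pitch); l=np.array([cp*l[0]+sp*l[2],l[1],-sp*l[0]+cp*l[2]])
        cy,sy=np.cos(yaw),np.sin(yaw)
        return np.array(c)+[cy*l[0]-sy*l[1],sy*l[0]+cy*l[1],l[2]+.028]
    for loop in([(-40,-19,0),(40,-19,0),(40,19,0),(-40,19,0)],[(40,-19,46),(40,19,46),(40,19,0),(40,-19,0)],[(33,9,66),(33,-9,66),(13,-9,66),(13,9,66)],[(b,-11,5),(b,11,5),(b,11,-8),(b,-11,-8)]):
        q=(((pj(n,[P(l) for l in loop])-[x0,y0])+.5)*sc-.5).round().astype(int)
        cv2.polylines(im,[q],True,(0,255,0),1)
    q=(((pj(n,[[.679,y,0] for y in np.linspace(-.15,.15,9)])-[x0,y0])+.5)*sc-.5).round().astype(int)
    cv2.polylines(im,[q],False,(255,0,255),1)
    q=(((pj(n,[[.4077,y,.04] for y in np.linspace(-.15,.15,9)])-[x0,y0])+.5)*sc-.5).round().astype(int)
    cv2.polylines(im,[q],False,(255,255,0),1)
    cv2.imwrite(out,im)
E
python3 - <<'E'
from ov import *
draw("pics/o1.png","side",(.644,0,.2673-.1843),0,0,(365,205,75,75),8)
E
```

```text
(no output)
```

View pics/o1.png

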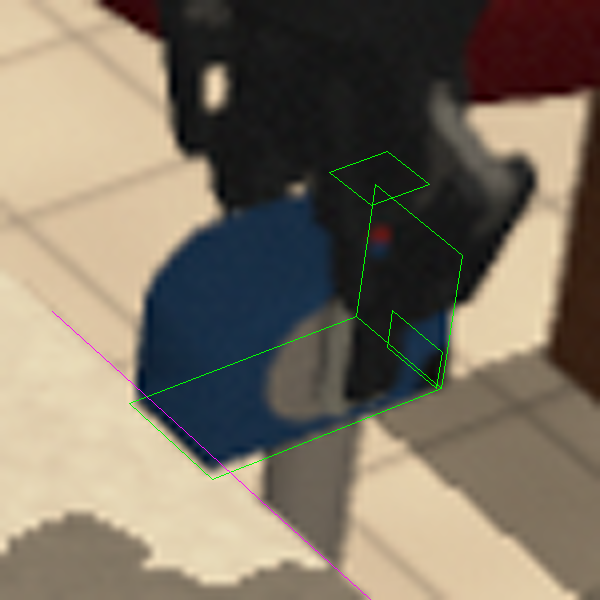

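The overlay fits to about 1 px, with the case perhaps 1° nose-down. Hook inner face ≈0.690, about 10 mm beyond the edge. Lowering.

Emit:
{"fn": "arm_command", "kwargs": {
  "increments": [0,0,0,0,3,0,0.8,0,0,0,0,3,0,0.8,0,0,0,0,1.4,0,0.8,0,0,0,0,0.4,0,0.8,0,0,0,0,0,0,0.8,0,0,0,0,0,0,0.8]
}}

```text
clock: 7.32
position: [0.6465, 0.0001, 0.1916]
ee_rot: [-0.499, 0.501, 0.502, -0.499]
contact_force: [0.8, -0.5, -5.1]
width: 0.038
```

```bash
python3 g.py .645 0.0 .185 90;python3 - <<'E'
from ov import *
draw("pics/o2.png","side",(.644,0,.003),0,0,(365,235,75,75),8)
E
```

```text
clock 7.33 pos [0.6465 0.0001 0.1916] F [ 0.8432 -0.469  -5.0841] w 0.038 q6 -1.6804445857118866
turn [0.0045 0.0003 0.0015] shift now cm [-0.0155  0.6642  0.1547] after turn [-0.0146  0.6649  0.1517]
```

View pics/o2.png

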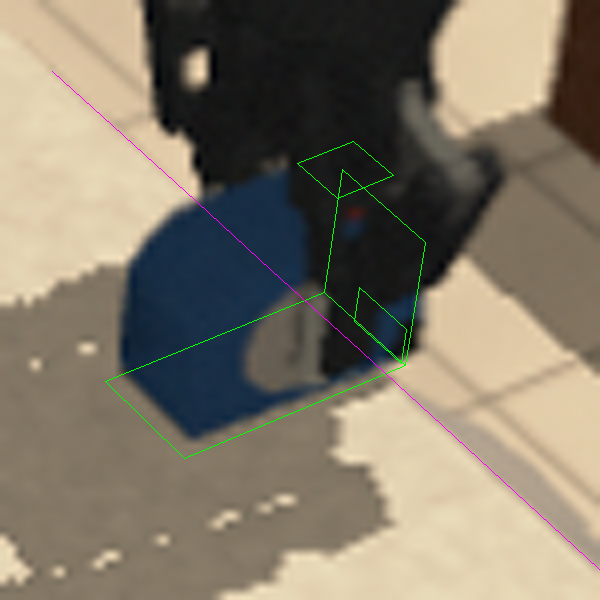

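Emit:
{"fn": "arm_command", "kwargs": {
  "increments": [0.003,0,0,0,0.3,0,0.8,0,0,0,0,0.2,0,0.8,0,0,0,0,0,0,0.8,0,0,0,0,0,0,0.8]
}}

```text
clock: 7.88
position: [0.6459, 0.0001, 0.1853]
ee_rot: [0.501, -0.499, -0.5, 0.5]
contact_force: [0.1, 0.1, -4.9]
width: 0.0376
```

```bash
python3 g.py .645 0.0 .185 90;python3 - <<'E'
from ov import *
draw("pics/o3.png","side",(.644,0,.002),0,0,(365,235,75,75),8)
E
```

```text
clock 7.88 pos [0.6459 0.0001 0.1853] F [ 0.0732  0.1355 -4.8552] w 0.0376 q6 -1.6800800573230514
turn [-0.001   0.0002  0.0018] shift now cm [-0.0137  0.0341  0.0942] after turn [-0.0137  0.034   0.0942]
```

View pics/o3.png

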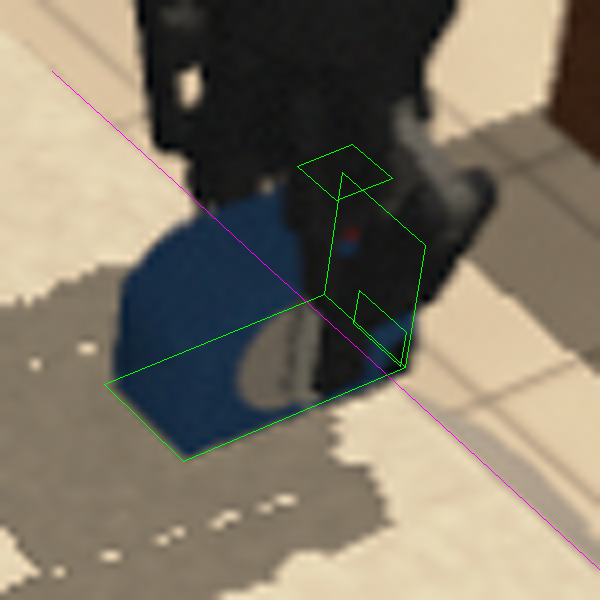

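Emit:
{"fn": "arm_command", "kwargs": {
  "increments": [0,0,0,0,0,0.8,0.8,0,0,0,0,0,1,0.8,0,0,0,0,0,1,0.8,0,0,0,0,0,1,0.8,0,0,0,0,0,1,0.8,0,0,0,0,0,0.8,0.8,0,0,0,0,0,0,0.8]
}}

```text
clock: 8.8
position: [0.5892, 0.0002, 0.1855]
ee_rot: [0.501, -0.499, -0.5, 0.5]
contact_force: [1.3, 1.6, -5.8]
width: 0.0377
```

```bash
python3 g.py .449 0.0 .1853 90;python3 - <<'E'
from ov import *
draw("pics/o4.png","side",(.588,0,.002),0,.045,(355,225,95,75),8)
E
```

```text
clock 8.8 pos [0.5892 0.0002 0.1855] F [ 1.3237  1.5861 -5.8152] w 0.0377 q6 -1.6906088498608287
turn [-0.0014  0.0002  0.0018] shift now cm [-0.0127  0.0432 14.0208] after turn [-0.0154  0.0231 14.0208]
```

View pics/o4.png

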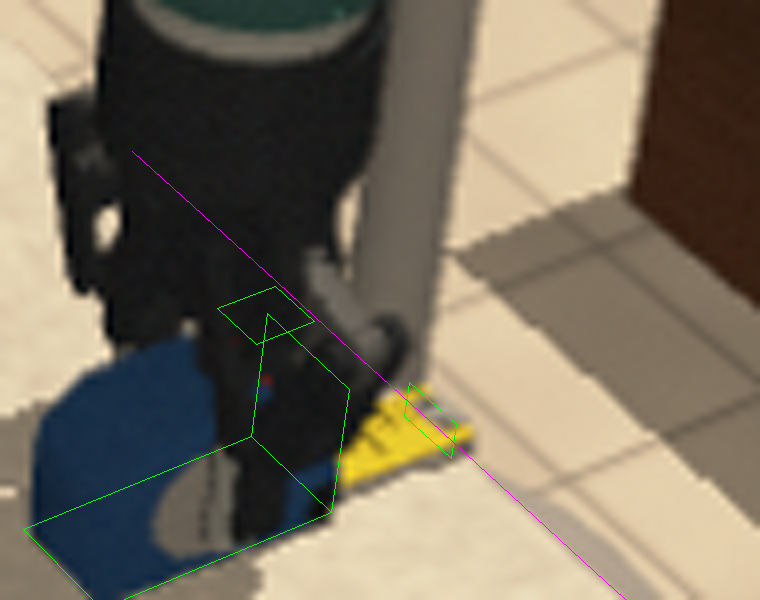

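The yellow blade is out and its end stays at the edge, so the hook has caught. Continuing the draw.

Emit:
{"fn": "arm_command", "kwargs": {
  "increments": [0,0,0,0,0,1.2,0.8,0,0,0,0,0,1.6,0.8,0,0,0,0,0,1.8,0.8,0,0,0,0,0,1.8,0.8,0,0,0,0,0,1.8,0.8,0,0,0,0,0,1.6,0.8,0,0,0,0,0,1.2,0.8,0,0,0,0,0,1,0.8]
}}

```text
clock: 9.85
position: [0.4692, 0.0001, 0.1857]
ee_rot: [0.5, -0.499, -0.5, 0.5]
contact_force: [1.8, 0.9, -5.0]
width: 0.0376
```

Emit:
{"fn": "arm_command", "kwargs": {
  "increments": [0,0,0,0,0,0.4,0.8,0,0,0,0,0,0,0.8,0,0,0,0,0,0,0.8]
}}

```text
clock: 10.22
position: [0.4665, 0.0, 0.1856]
ee_rot: [-0.5, 0.499, 0.5, -0.5]
contact_force: [1.3, 0.1, -5.1]
width: 0.0378
```

```bash
python3 g.py .449 0.0 .1853 90;python3 - <<'E'
from ov import *
draw("pics/o5.png","side",(.4636,0,.002),0,.17,(285,225,155,115),5)
draw("pics/o5t.png","top",(.4636,0,.002),0,.17,(320,170,120,120),5)
E
```

```text
clock 10.22 pos [0.4665 0.     0.1856] F [ 1.2683  0.0712 -5.0662] w 0.0378 q6 -1.7227056207564593
turn [-0.0001  0.0002  0.0017] shift now cm [-0.0037  0.0292  1.7471] after turn [-0.0039  0.029   1.7471]
```

View pics/o5.png

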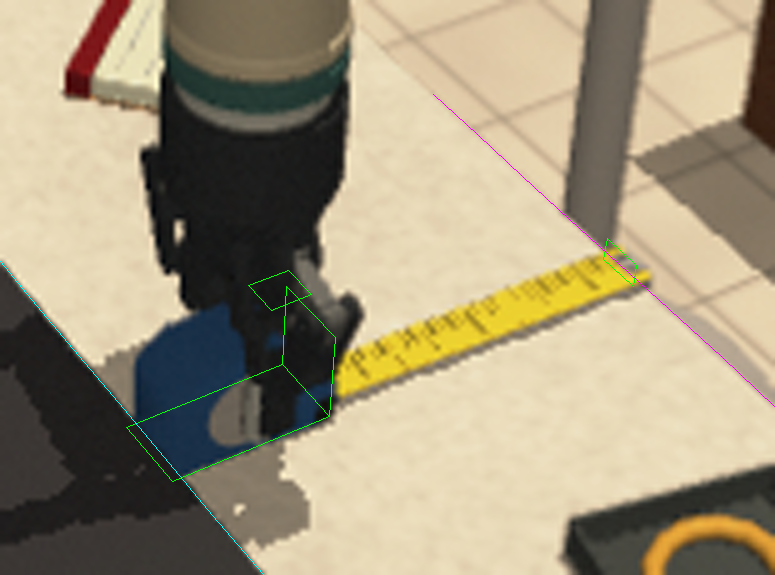

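View pics/o5t.png

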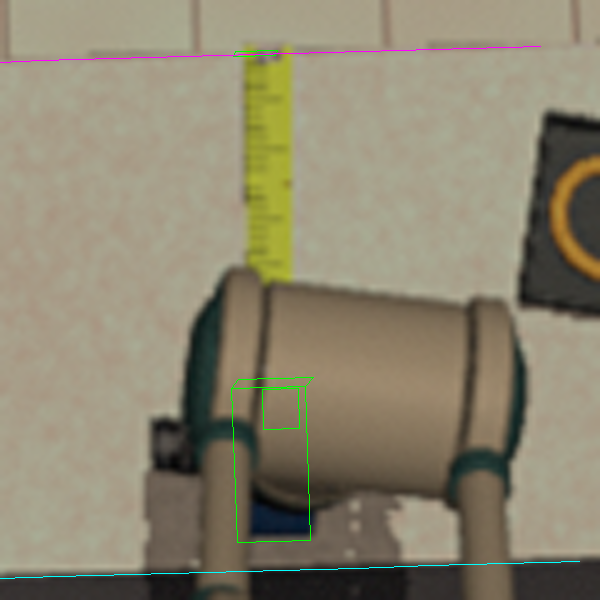

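Emit:
{"fn": "arm_command", "kwargs": {
  "increments": [0,0,0,0,0,0.6,0.8,0,0,0,0,0,0.4,0.8,0,0,0,0,0,0.2,0.8,0,0,0,0,0,0,0.8]
}}

```text
clock: 10.82
position: [0.4537, 0.0001, 0.1856]
ee_rot: [0.501, -0.499, -0.5, 0.5]
contact_force: [1.7, 1.5, -4.7]
width: 0.0377
```

Emit:
{"fn": "arm_command", "kwargs": {
  "increments": [0,0,0,0,0,0.15,0.8,0,0,0,0,0,0,0.8]
}}

```text
clock: 11.08
position: [0.4524, 0.0001, 0.1856]
ee_rot: [0.501, -0.499, -0.5, 0.5]
contact_force: [2.0, 1.0, -4.0]
width: 0.0376
```

Emit:
{"fn": "arm_command", "kwargs": {
  "increments": [0,0,0,0,0,0.15,0.8,0,0,0,0,0,0,0.8]
}}

```text
clock: 11.32
position: [0.4509, 0.0001, 0.1856]
ee_rot: [0.501, -0.499, -0.5, 0.5]
contact_force: [1.8, 0.5, -4.8]
width: 0.0377
```

Emit:
{"fn": "arm_command", "kwargs": {
  "increments": [0,0,0,0,0,0.1,0.8,0,0,0,0,0,0,0.8]
}}

```text
clock: 11.58
position: [0.4505, 0.0001, 0.1857]
ee_rot: [-0.5, 0.5, 0.501, -0.499]
contact_force: [5.0, 1.2, -8.2]
width: 0.0379
```

Emit:
{"fn": "arm_command", "kwargs": {
  "increments": [0,0,0,0,0,0.1,0.8,0,0,0,0,0,0,0.8]
}}

```text
clock: 11.82
position: [0.4502, 0.0, 0.1858]
ee_rot: [-0.5, 0.5, 0.501, -0.499]
contact_force: [5.6, 2.0, -8.1]
width: 0.0379
```

Emit:
{"fn": "arm_command", "kwargs": {
  "increments": [0,0,0,0,0,0.1,0.8,0,0,0,0,0,0,0.8]
}}

```text
clock: 12.08
position: [0.4499, -0.0, 0.186]
ee_rot: [-0.499, 0.501, 0.501, -0.498]
contact_force: [7.0, 2.0, -9.3]
width: 0.0375
```

Back has met the slab (Fx 1.8→5–7 N). Now setting it down in small steps.

Emit:
{"fn": "arm_command", "kwargs": {
  "increments": [0,0,0,0,0.1,0,0.8,0,0,0,0,0,0,0.8]
}}

```text
clock: 12.32
position: [0.4499, -0.0001, 0.1854]
ee_rot: [-0.499, 0.501, 0.501, -0.498]
contact_force: [6.2, 0.5, -4.4]
width: 0.0376
```

Emit:
{"fn": "arm_command", "kwargs": {
  "increments": [0,0,0,0,0.1,0,0.8,0,0,0,0,0,0,0.8]
}}

```text
clock: 12.58
position: [0.4498, -0.0002, 0.1844]
ee_rot: [-0.499, 0.501, 0.501, -0.499]
contact_force: [4.9, 0.9, -2.6]
width: 0.0377
```

Emit:
{"fn": "arm_command", "kwargs": {
  "increments": [0,0,0,0,0.1,0,0.8,0,0,0,0,0,0,0.8]
}}

```text
clock: 12.82
position: [0.4499, -0.0002, 0.1843]
ee_rot: [-0.499, 0.501, 0.501, -0.498]
contact_force: [4.4, 0.7, 6.0]
width: 0.0379
```

```bash
python3 g.py .449 0.0 .1853 90;python3 - <<'E'
from ov import *
draw("pics/o6.png","side",(.4480,0,.0),0,.185,(285,225,155,115),5)
E
```

```text
clock 12.82 pos [ 0.4499 -0.0002  0.1843] F [4.3653 0.6959 5.9681] w 0.0379 q6 -1.7286009946913512
turn [ 0.0052 -0.0002  0.0009] shift now cm [ 0.0225 -0.1038  0.0889] after turn [ 0.0225 -0.1034  0.0894]
```

View pics/o6.png

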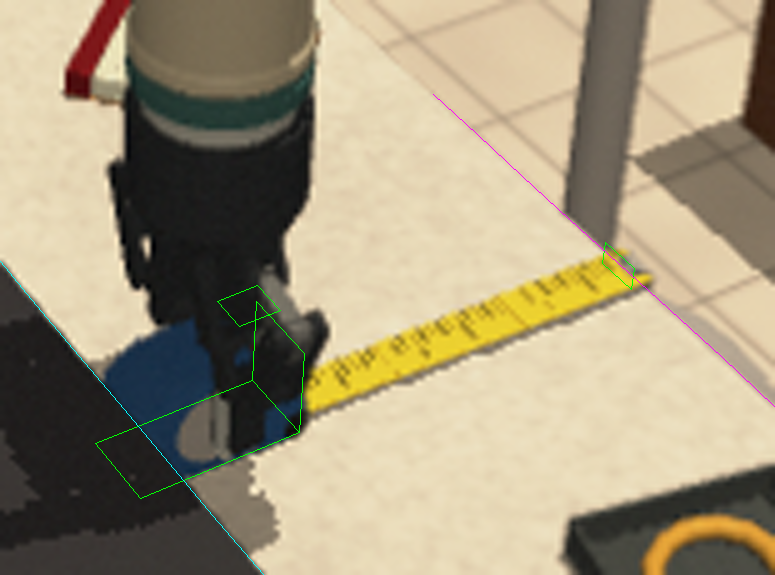

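Seated on the counter (about 11 N down) and against the slab. Releasing gently.

Emit:
{"fn": "arm_command", "kwargs": {
  "increments": [0,0,0,0,0,0,0.6,0,0,0,0,0,0,0.5,0,0,0,0,0,0,0.3,0,0,0,0,0,0,0.1,0,0,0,0,0,0,0,0,0,0,0,0,0,0],
  "grip_force": 20
}}

```text
clock: 13.62
position: [0.4478, 0.0001, 0.1825]
ee_rot: [0.501, -0.499, -0.5, 0.5]
contact_force: [0.5, -0.1, -1.3]
width: 0.0857
```

```bash
python3 g.py .472 0.0 .30 90;python3 - <<'E'
from ov import *
draw("pics/o7.png","side",(.4480,0,.0),0,.185,(285,225,155,115),5)
E
```

```text
clock 13.62 pos [0.4478 0.0001 0.1825] F [ 0.49   -0.1115 -1.3326] w 0.0857 q6 -1.7288086374964295
turn [-0.0014  0.0002  0.0018] shift now cm [  0.0077 -11.7582  -2.4021] after turn [ -0.0132 -11.7548  -2.4187]
```

View pics/o7_raw.png

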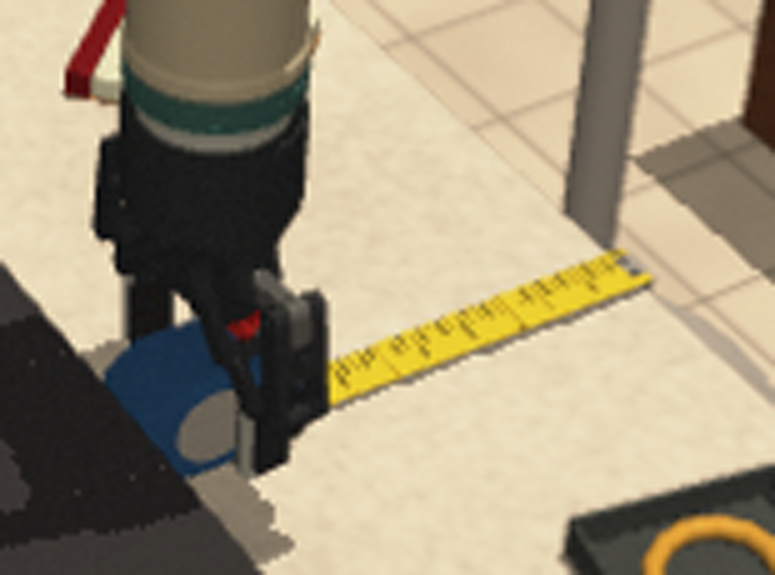

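Emit:
{"fn": "arm_command", "kwargs": {
  "increments": [0,0,0,0,-2,0,0,0,0,0,0,-4,0,0,0,0,0,0,-4,0,0,0,0,0,0,-4,0,0,0,0,0,0,-4,0,0,0,0,0,0,0,0,0.6,0,0,0,0,0,0,1,0,0,0,0,0,0,1]
}}

```text
clock: 14.68
position: [0.4475, -0.0001, 0.3612]
ee_rot: [0.502, -0.498, -0.5, 0.5]
contact_force: [-0.4, -0.0, -0.4]
width: 0.0322
```

```bash
python3 g.py .472 0.0 .30 90;python3 - <<'E'
from ov import *
draw("pics/o8.png","side",(.4480,0,.0),0,.185,(285,225,155,115),5)
E
```

```text
clock 14.68 pos [ 0.4475 -0.0001  0.3612] F [-0.3572 -0.0126 -0.3635] w 0.0322 q6 -1.7282979993100638
turn [-0.004   0.0002  0.0023] shift now cm [-0.0045  6.108  -2.4708] after turn [ 0.0102  6.1179 -2.4463]
```

View pics/o8.png

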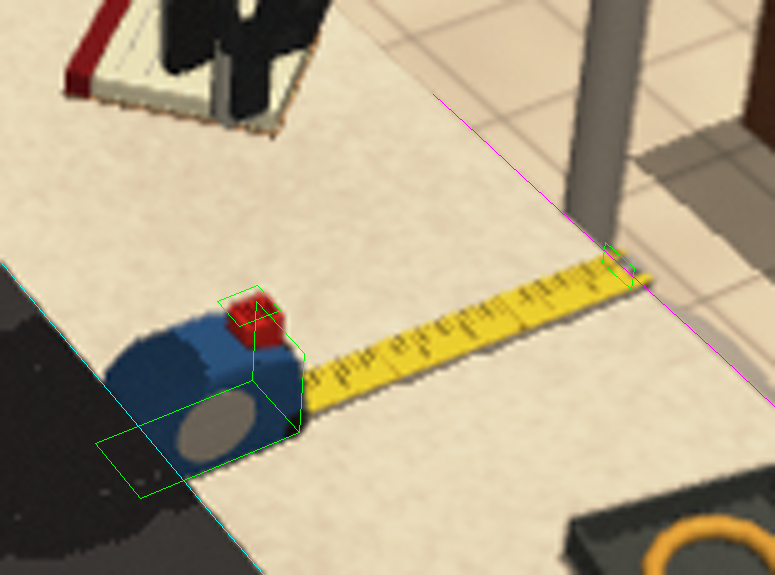

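Emit:
{"fn": "arm_command", "kwargs": {
  "increments": [0,0,0,4,0,-0.6,1,0,0,0,5,0,-0.6,1,0,0,0,5,0,-0.6,1,0,0,0,4,0,-0.6,1,0,0,0,0,0,0,1]
}}

```text
clock: 15.35
position: [0.4722, 0.182, 0.3617]
ee_rot: [0.5, -0.498, -0.501, 0.501]
contact_force: [0.7, -1.1, 0.3]
width: 0.0
```

```bash
python3 g.py .472 0.0 .30 90;python3 - <<'E'
from ov import *
draw("pics/o9.png","top",(.4480,0,.0),0,.185,(320,170,100,125),5)
E
```

```text
clock 15.35 pos [0.4722 0.182  0.3617] F [ 0.6837 -1.1066  0.3027] w 0.0 q6 -1.346450529715416
turn [-0.0027  0.0041  0.002 ] shift now cm [-18.2121   6.1318   0.0732] after turn [-18.1998   6.1688   0.016 ]
```

View pics/o9.png

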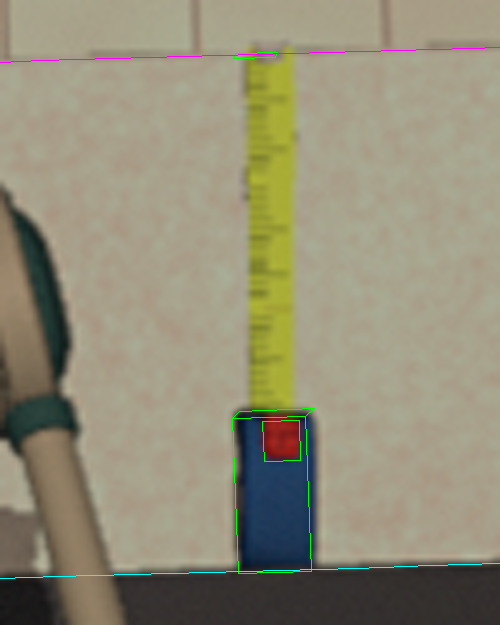

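View pics/o9_raw.png

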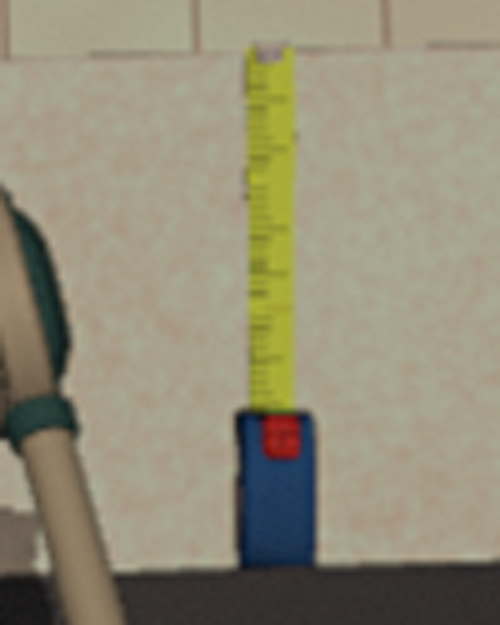

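Tape stands square: the blade is parallel to world x, the hook is just past the edge (row ~180), and the case back is on the slab line. The lock is at (0.472, −0.001). Going above it with the fingers shut.

Emit:
{"fn": "arm_command", "kwargs": {
  "increments": [0,0.004,0,-4.2,0,0,1,0,0,0,-5,0,0,1,0,0,0,-5,0,0,1,0,0,0,-4,2,0,1,0,0,0,0,4,0,1,0,0,0,0,3,0,1,0,0,0,0,1.4,0,1,0,0,0,0,0,0,1]
}}

```text
clock: 16.4
position: [0.471, -0.0025, 0.2579]
ee_rot: [0.502, -0.5, -0.499, 0.499]
contact_force: [-0.4, -0.1, -0.2]
width: -0.0002
```

```bash
python3 g.py .472 -0.0005 .241 90;python3 - <<'E'
from ov import *
draw("pics/o10.png","side",(.449,0,.0),0,.185,(290,220,75,75),8)
E
```

```text
clock 16.4 pos [ 0.471  -0.0025  0.2579] F [-0.3685 -0.1075 -0.1547] w -0.0002 q6 -1.7210892693037474
turn [-0.0031 -0.0045  0.0019] shift now cm [ 0.199   1.6897 -0.1035] after turn [ 0.2017  1.6896 -0.0992]
```

View pics/o10_raw.png

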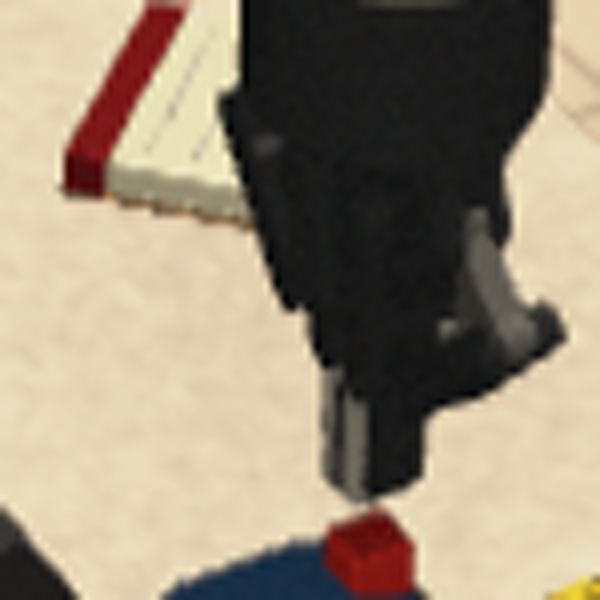

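The fingertips hang squarely over the red lock, about 2 cm above it. Descending, then pushing in steps.

Emit:
{"fn": "arm_command", "kwargs": {
  "increments": [0,-0.004,0,0.2,0.6,-0.1,1,0,0,0,0,0.7,0,1,0,0,0,0,0,0,1]
}}

```text
clock: 16.82
position: [0.4722, 0.0002, 0.2453]
ee_rot: [0.501, -0.499, -0.5, 0.5]
contact_force: [-0.1, 0.4, -0.8]
width: -0.0002
```

Emit:
{"fn": "arm_command", "kwargs": {
  "increments": [0,0,0,0,0.3,0,1,0,0,0,0,0,0,1]
}}

```text
clock: 17.08
position: [0.4724, 0.0001, 0.2424]
ee_rot: [0.501, -0.499, -0.5, 0.5]
contact_force: [0.7, -1.3, 0.4]
width: 0.0002
```

Emit:
{"fn": "arm_command", "kwargs": {
  "increments": [0,0,0,0,0.2,0,1,0,0,0,0,0,0,1]
}}

```text
clock: 17.32
position: [0.4724, 0.0, 0.2404]
ee_rot: [0.501, -0.499, -0.5, 0.5]
contact_force: [-0.2, 0.0, -0.1]
width: -0.0
```

Emit:
{"fn": "arm_command", "kwargs": {
  "increments": [0,0,0,0,0.2,0,1,0,0,0,0,0,0,1]
}}

```text
clock: 17.58
position: [0.4726, 0.0, 0.2387]
ee_rot: [0.5, -0.499, -0.5, 0.5]
contact_force: [-0.5, -0.5, 1.2]
width: -0.0003
```

Emit:
{"fn": "arm_command", "kwargs": {
  "increments": [0,0,0,0,0.2,0,1,0,0,0,0,0,0,1]
}}

```text
clock: 17.82
position: [0.4726, -0.0, 0.2367]
ee_rot: [0.5, -0.499, -0.5, 0.5]
contact_force: [-0.4, 0.6, 4.2]
width: -0.0002
```

Emit:
{"fn": "arm_command", "kwargs": {
  "increments": [0,0,0,0,0.2,0,1,0,0,0,0,0,0,1]
}}

```text
clock: 18.08
position: [0.4726, 0.0, 0.2345]
ee_rot: [0.501, -0.499, -0.5, 0.5]
contact_force: [1.5, -0.4, 3.4]
width: -0.0002
```

Emit:
{"fn": "arm_command", "kwargs": {
  "increments": [0,0,0,0,0.1,0,1,0,0,0,0,0,0,1]
}}

```text
clock: 18.32
position: [0.4726, 0.0, 0.2341]
ee_rot: [-0.5, 0.499, 0.5, -0.5]
contact_force: [-1.5, -0.4, 7.5]
width: 0.0002
```

Emit:
{"fn": "arm_command", "kwargs": {
  "increments": [0,0,0,0,0.1,0,1,0,0,0,0,0,0,1]
}}

```text
clock: 18.58
position: [0.4726, 0.0, 0.2338]
ee_rot: [-0.5, 0.5, 0.501, -0.5]
contact_force: [-2.0, -0.4, 13.5]
width: -0.0002
```

Emit:
{"fn": "arm_command", "kwargs": {
  "increments": [0,0,0,0,0.05,0,1,0,0,0,0,0,0,1]
}}

```text
clock: 18.82
position: [0.4726, 0.0, 0.2338]
ee_rot: [-0.5, 0.5, 0.501, -0.5]
contact_force: [-3.3, 0.8, 17.9]
width: 0.0002
```

The lock is at its stop: about 5 mm of travel, then the force rose to 18 N. Lifting off and moving aside.

Emit:
{"fn": "arm_command", "kwargs": {
  "increments": [0,0,0,0,-0.5,0,1,0,0,0,0,-3,0,1,0,0,0,0,-5,0,1,0,0,0,0,-4,0,1,0,0,0,4,0,-0.5,1,0,0,0,5,0,0,1,0,0,0,5,0,0,1,0,0,0,4,0,0,1]
}}

```text
clock: 19.82
position: [0.477, 0.1815, 0.3567]
ee_rot: [0.501, -0.499, -0.5, 0.5]
contact_force: [0.0, -0.9, 0.1]
width: 0.0002
```

Emit:
{"fn": "arm_command", "kwargs": {
  "increments": [0,0,0,0,0,0,1,0,0,0,0,0,0,1]
}}

```text
clock: 20.08
position: [0.4772, 0.1795, 0.3567]
ee_rot: [0.501, -0.499, -0.5, 0.501]
contact_force: [0.2, -0.4, 0.6]
width: -0.0004
```

```bash
python3 g.py .472 0.0 .30 90;python3 - <<'E'
from ov import *
draw("pics/p1.png","top",(.4480,0,.0),0,.185,(320,170,100,125),4)
draw("pics/p2.png","side",(.448,0,.0),0,.185,(300,230,140,100),4)
a,b=cv2.imread("pics/p1_raw.png"),cv2.imread("pics/p2_raw.png")
o=np.zeros((500,800,3),np.uint8); o[:500,:400]=a; o[:286,400:]=cv2.resize(b,(400,286)); 
c=vision.get_image("side")[275:325,300:350,::-1]; o[290:500,400:610]=cv2.resize(c,(210,210),interpolation=cv2.INTER_CUBIC)
p=cv2.imread("pics/o8_raw.png")[250:500,75:325]; o[290:500,590:800]=cv2.resize(p,(210,210))
cv2.imwrite("pics/p.png",o)
E
```

```text
clock 20.07 pos [0.4772 0.1795 0.3567] F [ 0.1846 -0.4207  0.6159] w -0.0004 q6 -1.3492500630713598
turn [-0.0024  0.0008  0.0006] shift now cm [-17.9519   5.6592   0.5217] after turn [-17.9488   5.6688   0.521 ]
```

View pics/p.png

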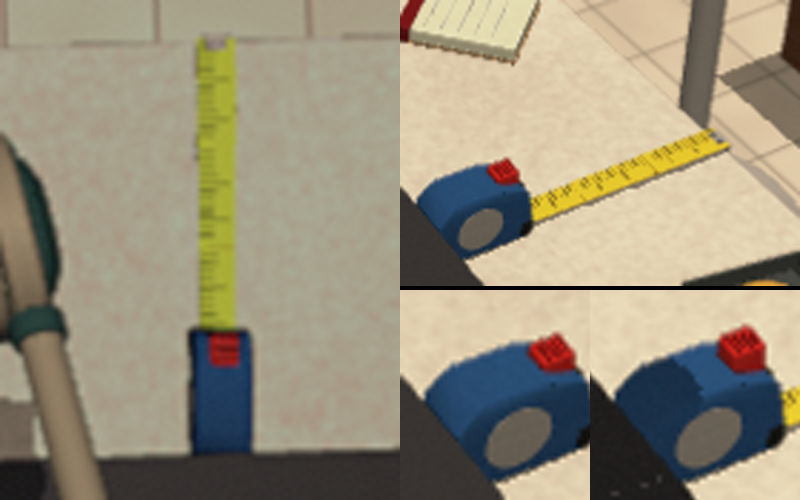

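The lock now stands visibly lower than before (bottom-right pair), with the case and hook in place. One check that pushing the lock did not shift the case:

```bash
python3 - <<'E'
from h import *
im=vision.get_image("top")[:,:,::-1]
b=cv2.resize(im[170:295,320:420],None,fx=5,fy=5,interpolation=cv2.INTER_CUBIC); cv2.imwrite("pics/after5.png",b)
a=cv2.imread("pics/o9_raw.png")
for n,i in(("before",a),("after",b)):
    i=i.astype(int); m=(i[:,:,0]-i[:,:,2]>30); m[:, :220]=0
    ys,xs=np.nonzero(m); bot=[np.nonzero(m[:,c])[0].max() for c in(255,270,285,300)]
    y=(i[:,:,1]-i[:,:,0]>70);yy=np.nonzero(y)[0]
    print(n,ys.min(),ys.max(),xs.min(),xs.max(),bot,"yellow top",yy.min())
    edge=[bp("top",((c+.5)/5-.5+320,(max(bot)+.5)/5-.5+170),z) for c in(270,) for z in(.04,.05)];print(edge)
w=np.hstack([a[520:600,200:360],b[520:600,200:360]]);cv2.imwrite("pics/back.png",cv2.resize(w,None,fx=2.4,fy=2.4))
E
```

```text
before 416 564 241 313 [np.int64(563), np.int64(563), np.int64(563), np.int64(563)] yellow top 48
[array([0.41127548, 0.00556865, 0.04      ]), array([0.4109613, 0.0064413, 0.05     ])]
after 415 564 241 313 [np.int64(563), np.int64(563), np.int64(563), np.int64(563)] yellow top 48
[array([0.41127548, 0.00556865, 0.04      ]), array([0.4109613, 0.0064413, 0.05     ])]
```

View pics/back.png

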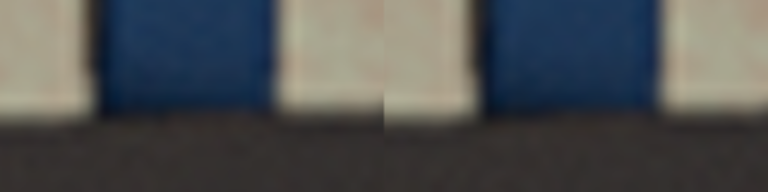

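The case has not moved, and there is no visible gap at the slab.

```bash
python3 -c "
from rig import ticket
print(ticket.sign_off())"
```

```text
the job is handed in; nothing more can be done
None
```

The tape measure is standing where you asked: hooked over the customer-side edge, drawn square across the strip, back against the slab, and locked. I handed the job in at about 20 s on the robot's clock.

- **Hook:** in the top picture the blade's end sits just past the edge, and it stayed there while the case was drawn back.
- **Squareness:** the blade and case line up with world x within what the picture shows, about one pixel.
- **Butted to the slab:** I felt contact when the force rose from 1.8 N to between 5 and 7 N, with about 3 N still pressing when I let go. There is no visible gap, and the case did not move when the lock was pushed. The cameras cannot rule out a gap under about 1 mm.
- **Lock:** it went down about 5 mm to a firm stop at 18 N, and in the pictures it stayed down after I lifted off.
- **Left alone:** I did not touch the gold scrap or the testing things. The green and turquoise look-alikes were not touched either.

My camera estimate of the strip's depth is about 0.271 m, good to a few millimetres. Go by the tape itself.

One reading disagreed slightly: while hanging in the gripper the case looked about 1° nose-down. It was lowered flat onto the counter before I let go.

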